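# Clear the charger panel, fit the D-bore knob and keep its switch pressed

### The arm

A 6-joint arm with a two-finger parallel gripper is mounted at the origin on the work surface. World frame = base frame: x ahead of the robot, y to its left, z up, the work surface at z = 0. Lengths are in m, angles in rad, forces in N, time in s.
With the tool pointing down it reaches from about 0.25 to 0.775 m from the base axis. Payload 8.9 kg.
Tool frame: the origin (TCP) lies midway between the tips of the shut fingers; the grasp point (between the pads) lies 19 mm behind it; z points along the fingers, x is the direction in which the jaws open and shut, and the axes are right-handed (so a half turn about z gives the same grasp; the last joint's range is limited). The gripper opens to 85 mm and grips with 20 to 120 N. Pads are 22 mm wide; open, the fingers measure 114 mm over their backs; the gripper's body (76 mm by 85 mm) begins 54 mm behind the grasp point. The pads swing forward as they close: fully open they stand 13 mm farther back than shut.
Start: joints at [1.063, 0.291, -0.153, 1.127, 0, 1.431], TCP at [0.189, 0.49, 0.231] pointing down, gripper open.
Joint ranges: [-2.52, 2.52], [-0.91, 1.74], [-1.3, 1.37], [-1.96, 2.02], [-1.52, 1.47], [-3.14, 3.14]. Speed limits (rad/s): [2.22, 2.22, 2.79, 3.14, 3.14, 3.14].

### API

Orientations are given as [roll, pitch, yaw] about the fixed x, y, z axes, in that order (R = Rz(yaw) Ry(pitch) Rx(roll)).
In Python, from cell import env gives the robot as it stands. The module is installed in compiled form; this text tells all that it offers. Calls block until the motion is done:
- env.goto(position, orientation): joint-space move of the TCP to a pose.
- env.movel(position, rot=None, speed=0.15, guard=None): straight line of the TCP; rot=None keeps the orientation; speed is the mean speed in m/s. With guard (N) it stops when the force on the tool has changed by that much, and returns True; else False.
- env.move_joints(angles): joint-space move.
- env.open() and env.close(): open the fingers fully, or close them until they stop; the grip force is fixed at half the most.
- env.wait(seconds).
- env.inverse_kinematics(position, orientation): joint angles nearest the present ones, or None.
- env.get_state(): the state.
- env.get_image(name): name is "scene" or "top"; returns a dict with "pixels" (480x640x3 uint8, red, green, blue), "fovy" (degrees; the focal length in pixels is half the picture's height over the tangent of half this angle, whatever the lens; pixels are square), "cx", "cy" (the principal point, pixels), "extrinsics" (4x4, takes a point from world to camera coordinates). Camera axes: x right, y down, z forward; pixel columns grow to the right and rows downward; lengths in m; the calibration is good to about 2 mm. A picture is of the moment at which its call begins. There is no depth.
A pose or a line that the arm cannot do raises env.Unreachable and nothing moves.
- env.hand_in(): hands the job in, once; it reports no verdict.
Trained networks look in a picture, given as the dict that the camera call returned (one of the last four; its "shot" number tells which), for a name from the list of things; names that differ only in an ending like _2 or _b are one class to them, and where a whole thing is asked for, a point or a joint stands for the part that bears it (a point fixed in the world has none). Each returns a list of dicts, best first, with "conf" (0 to 1); they miss things now and then, are a little off and sometimes report something else, mostly with a low value. They report only what shows in the picture. A call takes as long as a camera call.
- env.silhouettes(picture, name): "region" (480x640 bool, what is visible of it) and "bbox" ([left, top, right, bottom] in pixels, round what is visible of it).
The state is a dict: "clock": time; "q": joint angles; "qvel": joint speeds; "joint_efforts": joint torques, N m; "eef_pos": TCP position; "tool_rot": TCP orientation; "wrist_force": force on the tool from outside, world axes, zero at the start; "torque": the same for the moment, N m; "width": opening from 0.0 (shut) to 1.0 (fully open).
Only numpy, scipy, OpenCV 4.12 (cv2) and the standard library are available. Lean on these libraries where they do the work, as an engineer would, in place of code of your own. Each camera call takes 0.05 s, during which the arm holds its last target. There are 200 camera calls.

### The job

Clear the two printed-plastic offcuts off the charger's top panel into the scrap bin. Then take the loose pointer knob, turn it so that its D-shaped bore matches the D-shaped shaft on the panel, push it fully onto the shaft, and keep pressing it so that the spring-loaded shaft stays all the way down: your program finishes while the gripper is still holding the knob pressed down. Leave the standing four-cell pack, the round cap and the barrel plug between robot and charger where they are.

Things in the scene. Friction and masses are not known exactly. Their poses are not given: they have to be found in the camera images.
- charger: Grey charger, fixed box 170 (x) x 230 (y) x 60 mm high; its flat top is the control panel. Origin: centre of its underside, on the bench; z up; at yaw 0 its x points away from the robot. The shaft stands at x -20 mm, y 0. At x over 45 mm stand a display (4 mm high) and a cradle with a fixed red cell (20 mm high); the rest of the panel is bare but for shaft and offcuts.
- shaft_tip (a point): Centre of the top end of the bare aluminium D-shaft, 20 mm above the panel (80 mm above the bench) when not pressed; moves with the shaft. Shaft vertical, 10 mm diameter, with one flat 2 mm from its axis over its whole length; this frame's +x points out of the flat (as the charger's +x). Top 2 mm chamfered. It cannot turn.
- shaft (a joint): How far the shaft is pushed down, in m: 0 = up, 0.004 = fully down on its stop. A spring pushes it up: 1.5 N to start it moving, 4.5 N at 2 mm, 7.5 N at 4 mm. It springs back when let go.
- knob: Grey pointer knob, about 40 g, upright on the bench, bore down. From above a 36 mm disc cut by two parallel flat sides 24 mm apart across y (grip these, full height), with a pointed nose on +x reaching 24 mm from the axis; a black line on top points to the nose. 30 mm high. Origin: centre of its underside, z up; pushed fully on, it is 6 mm above the panel (2 mm with shaft fully down).
- knob_roof (a point): Centre of the roof of the knob's bore, 14 mm above the knob's underside, axes as knob. The bore is D-shaped, open below, with 0.7 mm clearance all round the shaft and a chamfered mouth; its flat is on the +x (nose) side, so the nose must point the way the shaft's flat faces. Fully on, the shaft tip touches this point.
- offcut_l: Black printed-plastic offcut, L-shaped, lying on the panel: foot 26 (x) x 44 (y) x 8 mm, with an upright rib 12 mm thick, 26 mm wide and 22 mm high in all, centred at y = +16 mm. Grip it across x (26 mm), at the rib or at the middle. About 25 g. Origin: centre of its underside, z up.
- offcut_b: Black printed-plastic offcut, a block 24 (x) x 36 (y) x 20 mm high with bevelled top edges at its y ends, lying on the panel. Grip it across x (24 mm). About 25 g. Origin: centre of its underside, z up.
- bin: Scrap bin: open grey plastic box, fixed to the bench, 150 (x) x 140 (y) x 80 mm high, walls 4 mm, empty. Origin: centre of its underside, on the bench. It stands on one side (left or right) of the charger and the knob lies on the other.
- pack: Bystander: pack of four red cells in a black holder, 50 x 50 x 70 mm, standing upright on the left beyond the knob's or bin's place. Origin: centre of its underside.
- plug_a: Bystander: black barrel plug lying between robot and charger, 13 mm thick, 66 mm long along its x. Origin under its body.
- round_cap: Bystander: round grey cap without nose or flat sides, 34 mm diameter, 16 mm high, on the right beyond the knob's or bin's place. It is not the knob. Origin: centre of its underside.

How it is judged:
On the way, in this order (a step that is already met when the one before it is completed fails the run):
1. both offcuts lie in the scrap bin, let go (x of offcut_l in the frame of bin between -0.072 and 0.072 m and y of offcut_l in the frame of bin between -0.067 and 0.067 m and z of each of offcut_l, offcut_b in the frame of bin below 0.065 m and contact force between each of offcut_l, offcut_b and the fingers below 0.1 N and linear speed of each of offcut_l, offcut_b below 0.05 m/s and x of offcut_b in the frame of bin between -0.072 and 0.072 m and y of offcut_b in the frame of bin between -0.067 and 0.067 m), for 0.2 s.
2. the knob is fully on the D-shaft (z of shaft_tip in the frame of knob above 0.0115 m and horizontal distance between shaft_tip and knob below 0.0025 m and angle between the x axis of knob and the x axis of shaft_tip, either way round below 0.22 rad and angle between knob's own z axis and vertical below 0.1 rad), for 0.2 s.
At the end, for the whole second after the job is handed in: Offcuts still and let go, inside the bin below its rim. Shaft tip at least 11.5 mm into the knob's 14 mm bore, within 2.5 mm sideways, axes within 0.22 rad, knob tilted under 0.1 rad. Fingers push on the knob (over 1.5 N) and hold the shaft down by more than 2 mm (all of step 1 and all of step 2 and value of joint shaft above 0.002 m and contact force between the fingers and knob above 1.5 N); the arm keeps its last pose, push and grip.
It fails at once if a bystander is moved by more than 30 mm (distance of any of pack, plug_a, round_cap from where it was at the start of the episode above 0.03 m).
It also fails if it takes over 72 s, if anything falls off the work surface, if the arm or the gripper's body presses on something with over 40 N, if the wrist force passes 120 N, or if a joint passes its speed limit or range.

## Working session

There is one attempt and no reset: what is moved stays moved. The work goes in short steps, each a Python script; the robot and the scene stay as the last script left them, time stands still between calls to the robot, and variables do not carry over. Pictures are saved under pics/ and viewed, about 8 in all and at most 12, crops included, and the job is handed in when it is done.

```bash
mkdir -p pics; ls
cat > h.py <<'E'
import numpy as np, cv2
from cell import env
def K(p):
    f=240/np.tan(np.radians(p["fovy"])/2); return f,p["cx"],p["cy"]
def unproj(p,uv,z):
    f,cx,cy=K(p);E=np.array(p["extrinsics"]);R,t=E[:3,:3],E[:3,3]
    uv=np.atleast_2d(uv).astype(float)
    d=np.c_[(uv[:,0]-cx)/f,(uv[:,1]-cy)/f,np.ones(len(uv))]@R
    c=-R.T@t
    return (c+d*((z-c[2])/d[:,2])[:,None])[:,:2]
def proj(p,X):
    f,cx,cy=K(p);E=np.array(p["extrinsics"]);c=np.atleast_2d(X)@E[:3,:3].T+E[:3,3]
    return np.c_[f*c[:,0]/c[:,2]+cx,f*c[:,1]/c[:,2]+cy]
def save(p,n): cv2.imwrite("pics/"+n,np.ascontiguousarray(p["pixels"][:,:,::-1]))
E
python3 - <<'E'
from h import *
for n in("top","scene"):
    p=env.get_image(n); save(p,n+"0.png")
    E=np.array(p["extrinsics"]);print(n,p["fovy"],p["cx"],p["cy"],(-E[:3,:3].T@E[:3,3]).round(3),E[:3,:3].round(2).tolist())
    for o in("charger","shaft_tip","knob","offcut_l","offcut_b","bin","pack","plug_a","round_cap"):
        for s in env.silhouettes(p,o)[:3]:
            r=s["region"].astype(np.uint8);m=cv2.moments(r,True)
            if m["m00"]>0:
                c=(m["m10"]/m["m00"],m["m01"]/m["m00"])
                q=cv2.minAreaRect(cv2.findNonZero(r))
                print(o,round(s["conf"],2),s["bbox"],np.round(c,1),m["m00"],"rect",np.round(q[0],1),np.round(q[1],1),round(q[2],1))
print(env.get_state())
E
```

```text
pics
top 49.28190125756455 325.05490441080667 241.96136958016433 [0.416 0.008 1.285] [[0.01, -1.0, 0.02], [-1.0, -0.01, -0.09], [0.09, -0.02, -1.0]]
charger 0.76 [260.0, 187.0, 359.5, 264.3] [309.6 224.3] 6640.0 rect [309.6 226. ] [98.5 76.3] 2.9
knob 0.45 [179.9, 257.3, 198.8, 273.7] [189.6 264.9] 164.0 rect [189.3 264.8] [17.  10.6] 45.0
offcut_l 0.75 [329.7, 226.8, 345.1, 236.9] [338.1 229.1] 159.0 rect [338. 229.] [10. 14.] 90.0
offcut_l 0.67 [269.7, 224.0, 291.9, 238.4] [282.1 232.2] 218.0 rect [281.7 232.2] [19.2 11.5] 4.1
offcut_b 0.75 [329.7, 226.8, 345.1, 236.9] [338.1 229.1] 159.0 rect [338. 229.] [10. 14.] 90.0
offcut_b 0.67 [269.7, 224.0, 291.9, 238.4] [282.1 232.2] 218.0 rect [281.7 232.2] [19.2 11.5] 4.1
bin 0.72 [426.1, 236.7, 500.4, 314.9] [461.1 276.4] 4397.0 rect [461.3 276.2] [69.7 65.4] 10.5
pack 0.64 [190.9, 184.5, 215.3, 211.8] [202.3 195.6] 571.0 rect [202.3 195.5] [26.9 22.7] 23.2
pack 0.4 [179.8, 256.7, 197.4, 273.3] [189.8 264.3] 199.0 rect [189.5 264. ] [19.1 12. ] 45.0
plug_a 0.66 [310.6, 271.3, 316.9, 292.9] [313.4 282.7] 112.0 rect [313.3 283.1] [ 5.7 24
[... 1286 characters left out ...]
05.7] 304.0 rect [271.3 405.8] [18.4 19.1] 45.0
{'clock': 1.0, 'q': array([ 1.06274248e+00,  2.90674096e-01, -1.53398032e-01,  1.12668630e+00,
        1.28838050e-06,  1.43150348e+00]), 'qvel': array([ 0.00050188, -0.00091983,  0.00131983, -0.00089133,  0.00062435,
        0.0005335 ]), 'joint_efforts': array([-3.62238652e-04, -5.37026703e+01,  3.31647384e+01,  1.54777594e-03,
       -2.76836308e-04, -1.45299077e-05]), 'eef_pos': array([0.18923779, 0.48971632, 0.23131931]), 'tool_rot': array([ 3.14158867e+00, -3.77135211e-05,  1.20203532e+00]), 'wrist_force': array([-0.38833573,  0.15504901,  0.22744134]), 'torque': array([-0.04107455,  0.02827176,  0.01504287]), 'width': 0.9972778263359718}
```

Run:
```python
import cv2,numpy as np
t=cv2.imread("pics/top0.png");s=cv2.imread("pics/scene0.png")
a=cv2.resize(t[180:300,255:365],None,fx=5,fy=5,interpolation=cv2.INTER_CUBIC)
b=cv2.resize(t[240:290,165:215],None,fx=5,fy=5,interpolation=cv2.INTER_CUBIC)
c=np.zeros((600,250,3),np.uint8);c[:250]=b;c[300:550]=cv2.resize(s[122:172,376:426],None,fx=5,fy=5,interpolation=cv2.INTER_CUBIC)
cv2.imwrite("pics/topcrop.png",np.hstack([a,c]))
cv2.imwrite("pics/scenecrop.png",cv2.resize(s[120:440,80:500],None,fx=1.87,fy=1.87,interpolation=cv2.INTER_CUBIC)[:600,:800])
```

```text
(no output)
```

View pics/topcrop.png

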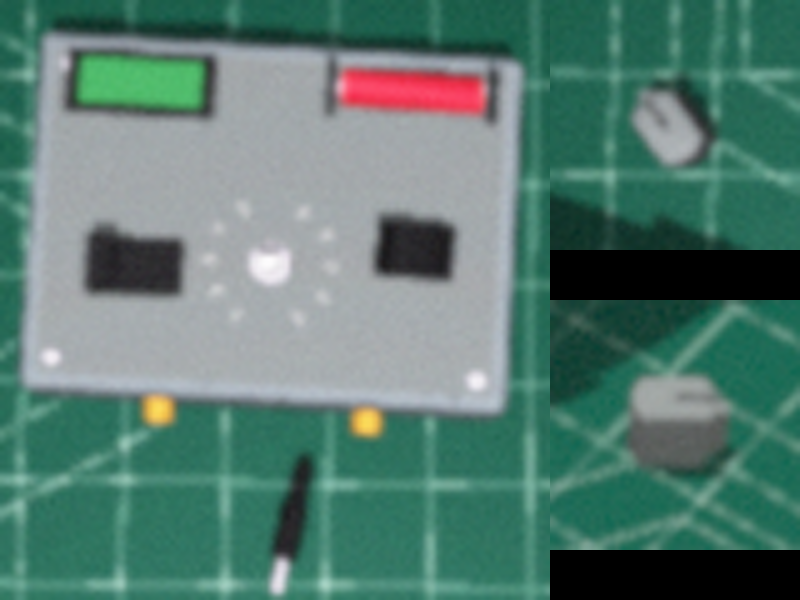

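View pics/scenecrop.png

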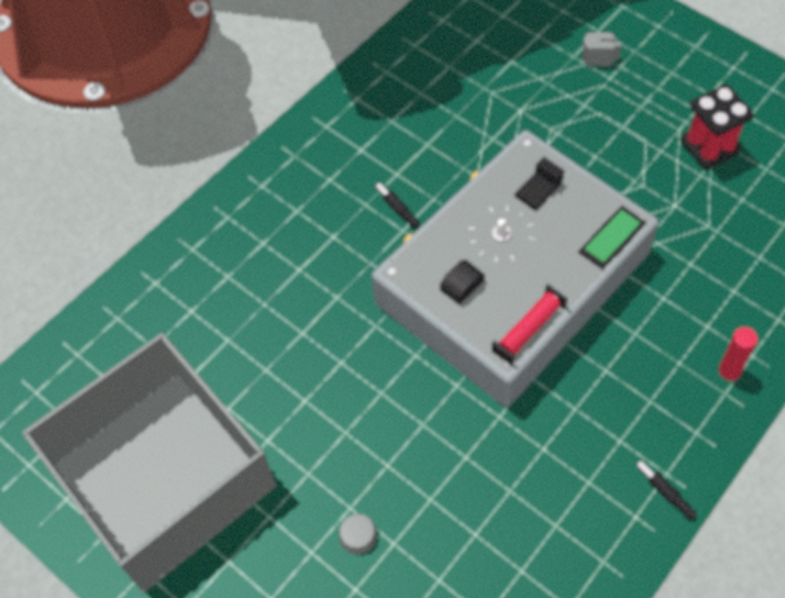

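```bash
cat > fit.py <<'E'
from h import *
from scipy.optimize import minimize
def prism(xy,z0,z1): xy=np.array(xy,float); return np.vstack([np.c_[xy,np.full(len(xy),z)] for z in(z0,z1)])
def box(x0,x1,y0,y1,z0,z1): return prism([(x0,y0),(x1,y0),(x1,y1),(x0,y1)],z0,z1)
a=np.arcsin(12/18);th=np.linspace(-a,a,9)
disc=[(18*np.cos(t),18*np.sin(t)) for t in th]
knob=np.array(disc+[(-x,-y) for x,y in disc]+[(24,0)])/1e3
M={"charger":[box(-.085,.085,-.115,.115,0,.06)],
 "offcut_l":[box(-.013,.013,-.022,.022,0,.008),box(-.013,.013,.01,.022,0,.022)],
 "offcut_b":[box(-.012,.012,-.018,.018,0,.014),box(-.012,.012,-.013,.013,0,.02)],
 "knob":[prism(knob,0,.03)],"bin":[box(-.075,.075,-.07,.07,0,.08)]}
S=4
def place(X,x,y,yaw,z):
    c,s=np.cos(yaw),np.sin(yaw); return X@np.array([[c,s,0],[-s,c,0],[0,0,1]])+[x,y,z]
def render(p,name,x,y,yaw,z):
    m=np.zeros((480*S,640*S),np.uint8)
    for X in M[name]:
        u=(proj(p,place(X,x,y,yaw,z))+.5)*S-.5
        cv2.fillPoly(m,[np.round(cv2.convexHull(u.astype(np.float32))*16).astype(np.int32)],1,shift=4)
    return m
def fit(name,ps,masks,x0,z):
    ms=[np.kron(m.astype(np.uint8),np.ones((S,S),np.uint8)) for m in masks]
    def cost(v):
        t=0
        for p,m in zip(ps,ms):
            r=render(p,name,v[0]/100,v[1]/100,v[2]/5,z); t+=1-(r&m).sum()/max((r|m).sum(),1)
        return t/len(ps)
    v0=np.array([x0[0]*100,x0[1]*100,x0[2]*5])
    best=None
    for k in range(2):
        r=minimize(cost,v0,method="Nelder-Mead",options=dict(initial_simplex=v0+np.vstack([np.zeros(3),np.diag([1,1,1])*(1 if k==0 else .3)]),xatol=.005,fatol=1e-4,maxfev=120)); v0=r.x
    return np.array([v0[0]/100,v0[1]/100,v0[2]/5]),r.fun
def seg(p,s,name):
    """refine network mask by colour inside its dilated region"""
    px=p["pixels"].astype(int); d=cv2.dilate(s.astype(np.uint8),np.ones((9,9)))>0
    if "offcut" in name: return d&(px.max(2)<95)
    g=px[:,:,1]-np.maximum(px[:,:,0],0)
    return d&(g<px[:,:,1]*.25)
E
cat > m1.py <<'E'
from fit import *
import pickle
ps=[env.get_image(n) for n in("top","scene")]
pickle.dump(ps,open("ps0.pkl","wb"))
bb={"offcut_l":((282,232),(368,218)),"offcut_b":((338,229),(326,270)),"knob":((189,265),(401,146)),"charger":((310,224),(355,263)),"bin":((461,276),(161,366))}
zz={"charger":0,"knob":0,"bin":0}
res={}
ov=[p["pixels"].copy() for p in ps]
for n,cs in bb.items():
    z=zz.get(n,.06);net=[];col=[]
    for p,c in zip(ps,cs):
        L=env.silhouettes(p,n)
        def cen(s): 
            b=s["bbox"];return np.hypot((b[0]+b[2])/2-c[0],(b[1]+b[3])/2-c[1])
        s=min([s for s in L if cen(s)<15],key=lambda s:-s["region"].sum());net.append(s["region"]);col.append(seg(p,s["region"],n))
    x0=[*unproj(ps[0],cs[0],z+.01)[0],-.05 if n!="knob" else .8]
    sets=[("net both",[0,1],net),("col both",[0,1],col),("col top",[0],col),("col scene",[1],col)] if n not in("charger","bin") else [("net both",[0,1],net),("net top",[0],net),("net scene",[1],net)]
    for lab,ix,ms in sets:
        v,f=fit(n,[ps[i] for i in ix],[ms[i] for i in ix],x0,z)
        print(n,lab,v.round(4),"deg",round(np.degrees(v[2]),1),"cost",round(f,3)); res[n,lab]=v
    v=res[n,"net both" if n in("charger","bin") else "col both"]
    for i,p in enumerate(ps):
        m=cv2.resize(render(p,n,*v,z)*255,(640,480),interpolation=cv2.INTER_AREA)>127
        cc,_=cv2.findContours(m.astype(np.uint8),0,cv2.CHAIN_APPROX_NONE); cv2.drawContours(ov[i],cc,-1,(255,255,0),1)
# shaft bright blob
v=res["charger","net both"]
for lab in("net both","net top","net scene"):
    v=res["charger",lab];print("shaft from charger",place(np.array([[-.02,0,.08]]),*v,0).round(4))
v=res["charger","net both"];sh=place(np.array([[-.02,0,.08]]),*v,0)
for p in ps:
    u=proj(p,sh)[0]; print("shaft px",u.round(1)); x,y=u.round().astype(int)
    w=p["pixels"][y-10:y+11,x-10:x+11].astype(float).mean(2); 
    print(w.astype(int)[2:19,2:19])
cv2.imwrite("pics/ov.png",np.vstack([cv2.resize(ov[0][180:320,175:505],None,fx=2,fy=2),cv2.resize(ov[1][120:280,190:520],None,fx=2,fy=2)])[:600,:,::-1])
E
time python3 m1.py
```

```text
offcut_l net both [ 0.5492  0.091  -0.0294] deg -1.7 cost 0.074
offcut_l col both [ 0.5487  0.091  -0.0732] deg -4.2 cost 0.13
offcut_l col top [ 0.5487  0.0914 -0.0958] deg -5.5 cost 0.13
offcut_l col scene [0.549  0.0913 0.0263] deg 1.5 cost 0.121
offcut_b net both [ 0.558  -0.0403 -0.0391] deg -2.2 cost 0.108
offcut_b col both [ 0.558  -0.0393 -0.0789] deg -4.5 cost 0.117
offcut_b col top [ 0.5578 -0.0392 -0.1361] deg -7.8 cost 0.09
offcut_b col scene [ 0.5583 -0.0402 -0.0475] deg -2.7 cost 0.121
knob net both [0.4724 0.3142 0.7505] deg 43.0 cost 0.11
knob col both [0.4709 0.3162 0.6651] deg 38.1 cost 0.095
knob col top [0.4717 0.3169 0.6337] deg 36.3 cost 0.101
knob col scene [0.4703 0.3157 0.6659] deg 38.2 cost 0.076Traceback (most recent call last):
  File "m1.py", line 15, in <module>
    s=min([s for s in L if cen(s)<15],key=lambda s:-s["region"].sum());net.append(s["region"]);col.append(seg(p,s["region"],n))
ValueError: min() iterable argument is empty

real	0m28.358s
user	0m23.542s
sys	0m0.378s
```

```bash
python3 - <<'E'
s=open("m1.py").read()
s=s.replace('bb={','bb={k:v for k,v in {',1).replace('(161,366))}','(161,366))}.items() if k in("charger","bin")}')
s=s.replace('        s=min(','        for _ in range(6):\n            if any(cen(s)<15 for s in L): break\n            q=env.get_image(("top","scene")[cs.index(c)]);L=env.silhouettes(q,n)\n        s=min(')
s=s.replace("[(\"net both\",[0,1],net),(\"net top\"","[(\"net both\",[0,1],net),(\"col both\",[0,1],col),(\"net top\"")
s=s.replace('ov=[p["pix','res.update({("offcut_l","f"):[.549,.091,-.05],("offcut_b","f"):[.558,-.0397,-.06],("knob","f"):[.4712,.3157,.68]});ov=[p["pix')
s=s.replace('# shaft','''for n in("offcut_l","offcut_b","knob"):
    for i,p in enumerate(ps):
        m=cv2.resize(render(p,n,*res[n,"f"],zz.get(n,.06))*255,(640,480),interpolation=cv2.INTER_AREA)>127
        cc,_=cv2.findContours(m.astype(np.uint8),0,cv2.CHAIN_APPROX_NONE); cv2.drawContours(ov[i],cc,-1,(255,255,0),1)
# shaft''')
s=s.replace("fx=2,fy=2","fx=2,fy=2,interpolation=cv2.INTER_NEAREST")
open("m2.py","w").write(s)
E
python3 m2.py
```

```text
charger net both [ 0.5715  0.0268 -0.0404] deg -2.3 cost 0.097
charger col both [ 0.5708  0.0278 -0.0437] deg -2.5 cost 0.073
charger net top [ 0.5709  0.0264 -0.0443] deg -2.5 cost 0.089
charger net scene [ 0.5714  0.0274 -0.0363] deg -2.1 cost 0.103
bin net both [ 0.4503 -0.3335 -0.1602] deg -9.2 cost 0.02
bin col both [ 0.4495 -0.3332 -0.1633] deg -9.4 cost 0.023
bin net top [ 0.4499 -0.333  -0.1638] deg -9.4 cost 0.024
bin net scene [ 0.4505 -0.3336 -0.1643] deg -9.4 cost 0.012
shaft from charger [[0.5516 0.0276 0.08  ]]
shaft from charger [[0.5509 0.0273 0.08  ]]
shaft from charger [[0.5514 0.0281 0.08  ]]
shaft px [308.8 230.9]
[[166 172 177 183 171 170 168 169 170 170 169 166 174 183 190 181 171]
 [170 168 170 169 168 169 168 168 169 167 170 167 168 172 176 171 167]
 [169 171 170 171 168 166 168 170 169 168 167 169 169 170 170 170 167]
 [171 171 167 167 170 172 171 167 169 171 166 166 172 168 168 168 169]
 [169 171 168 166 170 170 168 175 173 173 171 171 170 169 169 171 172]
 [166 166 170 168 169 170 173 184 185 180 177 173 169 172 168 165 169]
 [167 170 166 167 183 182 178 18
[... 1280 characters left out ...]
168 169 180 219 244 245 228 199 171 166 168 167 167 167 167]
 [167 167 168 172 185 219 241 235 212 186 171 167 167 166 169 168 167]
 [168 167 171 179 190 206 219 205 185 177 177 171 169 167 167 168 166]
 [166 168 179 193 197 191 188 177 169 180 192 187 174 167 166 168 168]
 [168 176 196 210 207 182 169 164 167 182 202 200 182 168 166 166 167]
 [168 179 204 217 207 181 165 161 163 178 192 193 180 171 167 166 167]
 [170 179 204 220 208 182 168 159 158 162 169 180 177 169 165 167 165]
 [166 178 202 221 220 199 180 167 160 164 177 183 177 169 168 167 165]
 [168 172 192 215 222 217 207 189 169 178 191 185 167 164 167 169 166]
 [166 169 177 195 211 220 218 203 183 184 188 170 163 165 166 168 167]]
```

View pics/ov.png

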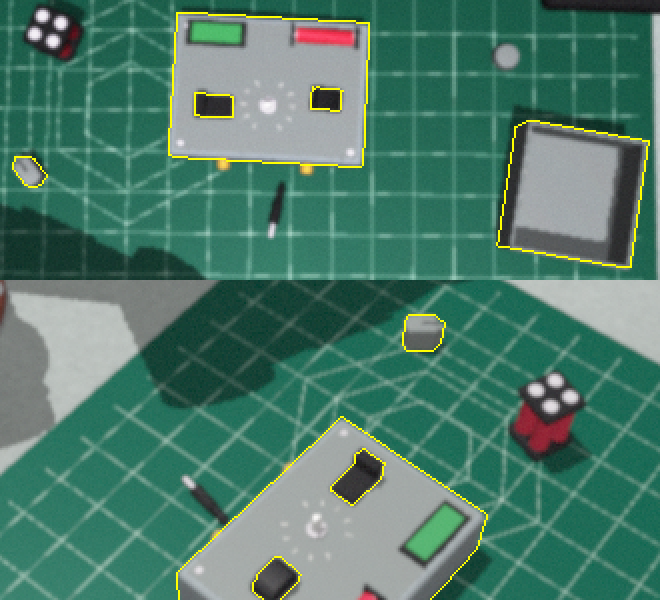

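```bash
cat > pick.py <<'E'
from h import *
import sys
pi=np.pi
B=(.450,-.3333,-.162)
def loc(o,l):
    c,s=np.cos(o[2]),np.sin(o[2]);return np.array([o[0]+c*l[0]-s*l[1],o[1]+s*l[0]+c*l[1]])
def st(l): s=env.get_state();print(l,"t",round(s["clock"],2),s["eef_pos"].round(4),s["tool_rot"].round(3),"w",round(s["width"],3),"F",s["wrist_force"].round(1),"q6",round(s["q"][5],2),flush=True)
def offcut(o,l,bl):
    g=loc(o,l);d=loc(B,bl)
    env.goto([*g,.17],[pi,0,o[2]]);st("above")
    hit=env.movel([*g,.064],speed=.12,guard=8);st("down hit=%s"%hit)
    env.close();st("closed")
    env.movel([*g,.20],speed=.2);st("lift")
    env.goto([*d,.20],[pi,0,B[2]])
    env.movel([*d,.055],speed=.2,guard=15);env.open();env.wait(.15);st("dropped")
    env.movel([*d,.20],speed=.25)
E
python3 - <<'E'
from pick import *
offcut((.549,.091,-.045),(0,.009),(0,-.037))
E
```

```text
above t 3.68 [0.5492 0.1009 0.1701] [-3.141 -0.    -0.043] w 1.002 F [-0.2 -0.2 -0.7] q6 1.66
down hit=False t 4.72 [0.55   0.1001 0.0647] [-3.142e+00 -1.000e-03 -4.500e-02] w 0.996 F [0.4 0.7 0.4] q6 1.66
closed t 5.3 [0.5498 0.1    0.0645] [-3.142e+00 -1.000e-03 -4.500e-02] w 0.281 F [-0.3  1.3  5.6] q6 1.66
lift t 6.13 [0.5488 0.0999 0.1989] [ 3.141e+00  2.000e-03 -4.500e-02] w 0.284 F [ 0.1 -0.  -0.4] q6 1.66
dropped t 9.41 [ 0.4434 -0.3683  0.0536] [-3.139e+00  2.000e-03 -1.620e-01] w 1.0 F [-0.4 -0.6  0.2] q6 0.91
```

Run:
```python
from pick import *
offcut((.558,-.0397,-.06),(0,0),(0,.035))
env.goto([.45,-.15,.25],[pi,0,0]);st("clear")
p=env.get_image("top");q=env.get_image("scene");save(q,"s1.png");save(p,"t1.png")
a=cv2.resize(p["pixels"][180:320,250:510],None,fx=3,fy=3)
cv2.imwrite("pics/v1.png",cv2.vconcat([cv2.resize(p["pixels"][225:325,415:515],(400,400)),]) [:,:,::-1])
for n,pp in(("top",p),("scene",q)):
  for s in env.silhouettes(pp,"offcut_l"): print(n,s["bbox"],s["conf"])
b=np.hstack([cv2.resize(p["pixels"][225:325,415:515],(400,400)),cv2.resize(q["pixels"][290:440,90:240],(400,400))])
cv2.imwrite("pics/v1.png",b[:,:,::-1])
```

```text
above t 11.46 [ 0.558  -0.0407  0.1698] [ 3.141  0.    -0.061] w 0.998 F [ 0.2  0.3 -0.2] q6 1.43
down hit=False t 12.49 [ 0.5585 -0.0399  0.0646] [ 3.141e+00 -1.000e-03 -6.000e-02] w 0.999 F [1.1 0.1 0.2] q6 1.43
closed t 13.09 [ 0.5583 -0.0397  0.0644] [ 3.142e+00 -1.000e-03 -6.000e-02] w 0.265 F [-0.7  0.2  4.8] q6 1.43
lift t 13.93 [ 0.5573 -0.0396  0.1989] [-3.141e+00  2.000e-03 -6.000e-02] w 0.264 F [-0.4 -0.2 -1.1] q6 1.43
dropped t 16.66 [ 0.4556 -0.2987  0.0549] [-3.142  0.    -0.162] w 0.999 F [-0.1 -0.5  0.2] q6 1.02
clear t 18.07 [ 0.4497 -0.1497  0.2491] [-3.141e+00  1.000e-03  1.000e-03] w 1.002 F [0.5 0.9 0.1] q6 1.09
top [258.5, 188.6, 360.7, 262.7] 0.6
scene [167.5, 349.0, 199.2, 371.3] 0.85
scene [125.4, 371.3, 158.6, 398.5] 0.82
```

View pics/v1.png

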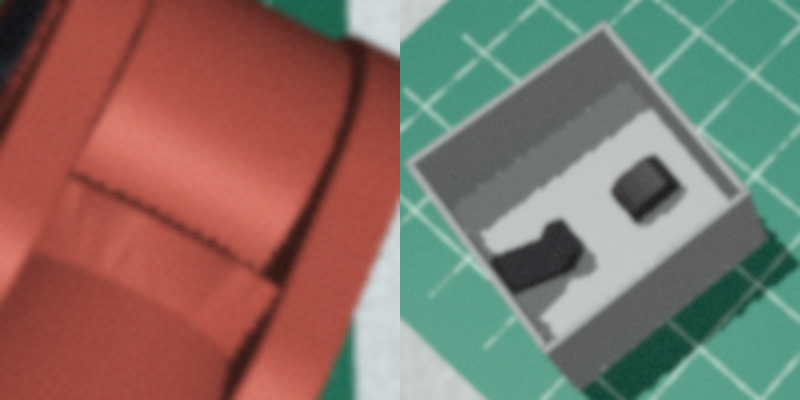

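Run:
```python
from pick import *
from fit import fit,seg
V=[]
P={n:env.get_image(n) for n in("top","scene")}
for n,c in(("top",(189,265)),("scene",(401,146))):
    p=P[n];L=[s for s in env.silhouettes(p,"knob") if abs(s["bbox"][0]+s["bbox"][2]-2*c[0])+abs(s["bbox"][1]+s["bbox"][3]-2*c[1])<20]
    for s in L[:1]:
        for k,m in(("net",s["region"]),("col",seg(p,s["region"],"knob"))):
            v,f=fit("knob",[p],[m],[.4712,.3157,.7],0);print(n,k,v.round(4),round(f,3));V.append(v)
o=np.median(np.array(V+[[.4724,.3142,.75],[.4709,.3162,.665]]),0);print(o)
y=o[2]+pi/2
env.goto([o[0],o[1],.12],[pi,0,y]);st("above")
hit=env.movel([o[0],o[1],.006],speed=.12,guard=8);st("down %s"%hit)
env.close();st("closed")
env.movel([o[0],o[1],.17],speed=.2);st("lift")
np.save("knob.npy",o)
```

```text
top net [0.4718 0.3143 0.6031] 0.178
top col [0.4713 0.3165 0.6539] 0.105
scene net [0.4735 0.3137 0.808 ] 0.179
scene col [0.4703 0.3161 0.6285] 0.08
[0.471531   0.31518233 0.65944212]
above t 20.23 [0.4721 0.3145 0.1203] [3.141 0.    2.228] w 0.997 F [0.9 0.4 0.1] q6 -0.2
down False t 21.32 [0.4721 0.3154 0.0067] [3.14 0.   2.23] w 1.001 F [ 0.3  0.1 -0.5] q6 -0.2
closed t 21.92 [0.4718 0.3153 0.0064] [3.141 0.    2.23 ] w 0.269 F [ 0.2 -1.4  5.1] q6 -0.2
lift t 22.88 [0.4708 0.3148 0.1688] [-3.14 -0.    2.23] w 0.271 F [-0.2  0.8 -1.3] q6 -0.2
```

Run:
```python
from pick import *
S=(.5505,.0283);y=-.0425+pi/2
env.goto([*S,.17],[pi,0,y])
env.movel([*S,.100],speed=.12);env.wait(.3);st("hover")
q=env.get_image("scene");save(q,"s2.png")
e=env.get_state()["eef_pos"]
print("tip px",proj(q,[*S,.08]),"knob underside px",proj(q,[e[0],e[1],.094]))
for s in env.silhouettes(q,"knob")[:2]: print(s["bbox"],s["conf"],s["region"].sum())
cv2.imwrite("pics/v2.png",cv2.resize(q["pixels"][180:280,290:420],None,fx=6,fy=6,interpolation=cv2.INTER_CUBIC)[:,:,::-1])
```

```text
hover t 25.06 [0.5509 0.0283 0.1006] [3.141 0.    1.528] w 0.264 F [-0.9 -0.6 -1.6] q6 -0.04
tip px [[348.29945888 238.27703884]] knob underside px [[348.74088892 233.99964755]]
[346.4, 221.1, 363.8, 245.1] 0.51 222
```

View pics/v2.png

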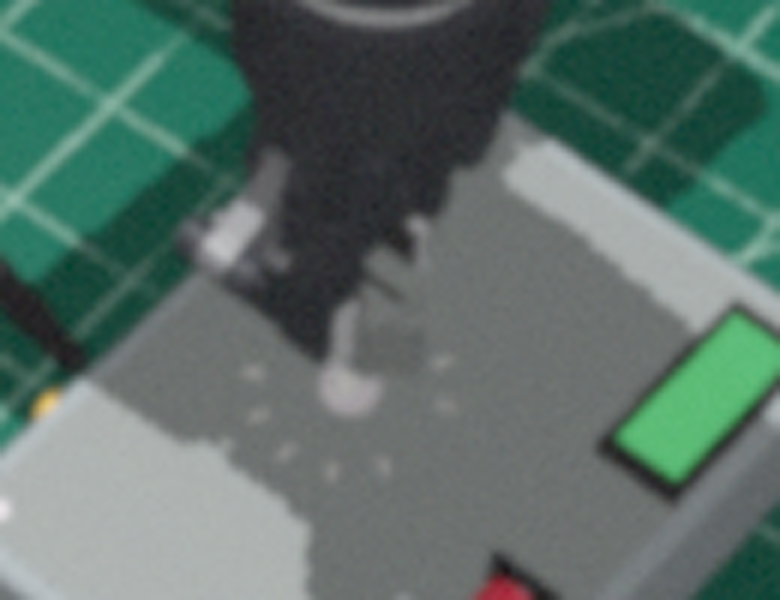

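```bash
cat >> pick.py <<'E'
Y=-.0425+pi/2
def attempt(x,y,zt=.0765,guard=4):
    """press knob down at x,y; TCP = underside+.006; seated unpressed at .072"""
    env.movel([x,y,.089],speed=.08)
    h=env.movel([x,y,zt],speed=.03,guard=guard);st("try %.4f %.4f hit=%s"%(x,y,h))
    return h
E
python3 - <<'E'
from pick import *
attempt(.5505,.0283)
E
```

```text
try 0.5505 0.0283 hit=False t 26.01 [0.5504 0.0283 0.0764] [-3.141  0.     1.528] w 0.269 F [ 0.1 -0.1 -0.9] q6 -0.04
```

Run:
```python
from pick import *
for z in(.0735,.0715,.0700,.0685,.0675,.0665):
    h=env.movel([.5505,.0283,z],speed=.02,guard=25);env.wait(.15);st("z %.4f %s"%(z,h))
    if h or env.get_state()["wrist_force"][2]>16: break
q=env.get_image("scene");save(q,"s3.png")
cv2.imwrite("pics/v3.png",cv2.resize(q["pixels"][180:280,290:420],None,fx=6,fy=6,interpolation=cv2.INTER_CUBIC)[:,:,::-1])
```

```text
z 0.0735 False t 26.46 [0.5506 0.0283 0.0736] [ 3.141 -0.     1.528] w 0.268 F [-0.7 -0.5 -0.2] q6 -0.04
z 0.0715 False t 26.86 [0.5508 0.0283 0.0717] [ 3.141 -0.     1.528] w 0.266 F [1.  0.4 1.8] q6 -0.04
z 0.0700 False t 27.26 [0.5508 0.0283 0.0702] [3.141 0.    1.528] w 0.266 F [ 0.  -0.4  3.8] q6 -0.04
z 0.0685 False t 27.66 [0.5508 0.0283 0.0687] [3.141 0.    1.528] w 0.266 F [1.1 1.4 6.2] q6 -0.04
z 0.0675 False t 28.06 [0.5509 0.0283 0.0681] [3.141 0.    1.528] w 0.27 F [-0.1  0.4 10.4] q6 -0.04
z 0.0665 False t 28.46 [0.551  0.0283 0.0678] [3.14  0.    1.528] w 0.268 F [-2.5  0.7 17.7] q6 -0.04
```

View pics/v3.png

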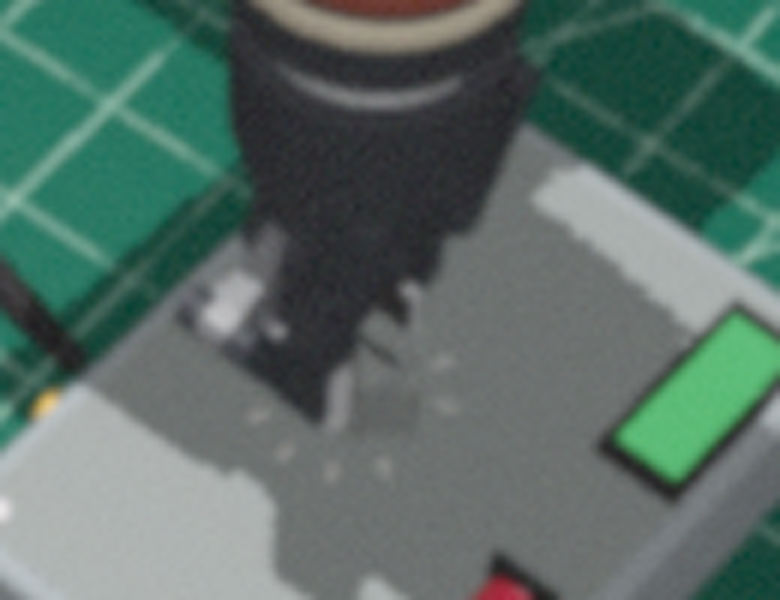

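Run:
```python
from pick import *
env.wait(.4);st("hold");env.hand_in()
```

```text
hold t 28.91 [0.5509 0.0283 0.0677] [3.14  0.    1.528] w 0.267 F [-3.1 -0.3 18.1] q6 -0.04
the job is handed in; nothing more can be done
```

I cleared both offcuts into the scrap bin, pushed the knob fully onto the D-shaft on the first try, and handed the job in at 28.9 s with the knob still held down. No verdict was reported.

- **Offcuts:** a scene picture taken after the arm moved clear shows both lying in the bin, released and apart. The top camera was blocked by the arm, so it could not confirm this. I did not look at the bin again before handing in.
- **Knob:** it went on without any blocking contact. The push force rose from about 2 N as the shaft started to move, to 6 N at about 3 mm. It then climbed sharply at about 4 mm, which matches the spring and the end stop.
- **Final hold:** about 18 N downward with the gripper still closed on the knob (width 0.27). The last picture shows the knob low on the panel with its nose along the charger's +x.
- **Bystanders:** I did not measure the pack, cap or plug again at the end. The arm crossed above them and no unexpected contact force showed up.
- **Disagreement in measurements:** the estimates of the knob's angle on the bench ranged from 35° to 46°. I gripped at 38°, and closing the jaws on its flat sides squared it up.

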